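# Nest a carton edge guard on the sloping rack

### The job

Take the loose aluminium edge guard off the level stand and nest it over the one on the sloping rack, both legs lying flat on it. Slide it down the slope under the sprung roller until it is fully home against the stop, flush with the guard beneath, then let go. Do not force it, leave the guard beneath home, and leave the other things on the bench alone.

Things in the scene. Friction and masses are not known exactly. Their poses are not given: they have to be found in the camera images.
- guard: The loose guard to move: aluminium right-angle section 120 mm long, legs 40 mm wide outside, 4 mm thick, about 0.1 kg. It straddles the stand like a tent. Origin: middle of the outer ridge; x along the ridge (ends alike), z up out of the ridge, legs fall at 45 degrees to +-y. The leg edges, 56.6 mm apart and 28.3 mm below the ridge, are what to pinch, across y.
- inner: The guard already on the rack: same section, next smaller size, 120 mm long, legs 36 mm wide outside, 4 mm thick. Loose on the saddle bar, lower end against the stop. Origin: middle of its outer ridge; x up the slope along the ridge, z square out of the ridge. Nested, the loose guard's origin lies 5.7 mm outside this one along z, ends and leg edges flush.
- saddle: The rack's grey saddle bar: a fixed ridge 124 mm long sloping 30 degrees. Origin: on its ridge line at the stop's face, at the lower end. x runs up the slope along the ridge (roughly away from the robot), z square out of the ridge (leaning to the robot), y across. Home, the inner guard's origin is at x 60, z 5.7 mm; the loose guard's belongs at x 60, y 0, z 11.3 mm.
- stop (a point): Middle of the top of the stop plate's face (saddle x 0, z 22 mm); the plate is 64 mm wide. From it a hood 4 mm thick (underside saddle z 22 mm) reaches up the slope to x 13 mm, and two cheeks 4 mm thick at y +-30 mm (z 10 to 30 mm) reach to x 35 mm.
- roller_low (a point): Lowest point at rest (saddle x 24, z 9 mm) of a black free-turning roller between the cheeks, axis across, 20 mm thick, 44 mm wide. Sprung: lifts up to 6 mm, presses with 3.5 to 6 N. Lay the guard on up the slope of it (lower end beyond x 36 mm); let go there it may slide down to the roller (x 30 mm). Pushing it under and on takes some 5 to 10 N, rising at the stop.
- rack: The sloping rack's foot: a fixed dark steel plate 170 x 100 x 12 mm carrying the saddle bar on two grey posts. Origin: centre of the underside, on the bench; x is level, in the direction in which the saddle rises. The saddle's origin is at x -55, z 95 mm.
- stand: The level stand: a fixed dark foot 100 x 50 x 12 mm with a short grey saddle bar 90 mm long whose ridge is 60 mm above the bench. Origin: centre of the underside; x runs along the bar, z up. The loose guard's ridge is 65.7 mm above the bench.
- offcut: Bystander: a small aluminium angle offcut 50 mm long with 25 mm legs, standing like a tent on the bench between stand and rack. Origin: middle of its ridge, 20.5 mm above the bench.
- last: Bystander: a plastic shoe last 245 mm long, 84 mm wide, 108 mm high. Origin: underside, near the middle.
- clog: Bystander: a foam clog 255 mm long, 100 mm wide, 95 mm high. Origin: underside, near the middle.
Things that resemble listed ones, but are neither listed nor needed, are in the scene too. What is shaped like the guard but orange or yellow is not meant.

How it is judged:
By the outcome, as a careful person would: the job done as asked, in the order asked, and still so for the second after the job is handed in, with the robot touching nothing.
It also fails if it takes over 58 s, if anything falls off the work surface, if the arm or the gripper's body presses on something with over 40 N, if the wrist force passes 120 N, or if a joint passes its speed limit or range.

### The arm

A 6-joint arm with a two-finger parallel gripper is mounted at the origin on the work surface. World frame = base frame: x ahead of the robot, y to its left, z up, the work surface at z = 0. Lengths are in m, angles in rad, forces in N, time in s.
With the tool pointing down it reaches from about 0.325 to 0.775 m from the base axis. Payload 9.3 kg.
Tool frame: the origin (TCP) lies midway between the tips of the shut fingers; the grasp point (between the pads) lies 19 mm behind it; z points along the fingers, y is the line along which they close (so a half turn about z gives the same grasp; the last joint's range is limited). The gripper opens to 85 mm and grips with 20 to 120 N. Pads are 22 mm wide; open, the fingers measure 114 mm over their backs; the gripper's body (76 mm by 85 mm) begins 54 mm behind the grasp point. The pads swing forward as they close: fully open they stand 13 mm farther back than shut.
Start: joints at [-1.354, 0.259, 0.021, 1.334, 0, 1.418], TCP at [0.199, -0.513, 0.231] pointing down, gripper open.
Joint ranges: [-3.04, 3.04], [-0.91, 1.82], [-1.04, 1.36], [-1.92, 1.95], [-1.52, 1.45], [-3.14, 3.14]. Speed limits (rad/s): [2.22, 2.22, 2.79, 3.14, 3.14, 3.14].

### API

Orientations are given as a unit quaternion [x, y, z, w].
In Python, from station import * gives the robot as it stands. The module is installed in compiled form; this text tells all that it offers.
- The arm moves only by the tool drive_tool, never from a script. Its argument "increments" is a list of rows, each a list of 4 numbers: the shift along the tool's x, y, z normalised to -1 to 1, where 1 is 0.25 m, then the turn about the tool's z normalised to -1 to 1, where 1 is 180 degrees. In form: [[dx, dy, dz, roll], ...]. A call has 1 to 8 rows; each row is the pose to reach, as a shift and turn from the pose commanded when the call began, along the tool's axes at that moment, turning the shorter way round; what a row does not reach only later rows make up. A row lasts 1/12 s, in which the tool goes at most 41.7 mm and 7.16 degrees, less where a joint would pass 70% of its speed; a pose out of reach is approached as far as the arm can. A call with a number of a shift or a turn outside -1 to 1 is refused whole. A call with a gripper value outside its range is refused whole. "grip" is the closure, from -1 (fully open) to 1 (shut), set as the call begins (left out, the last holds). The fingers move at their own pace and stop on an object; "grip_force" is the grip in N (left out, the last holds). Time passes only in rows, so rows that repeat a pose let the fingers close. It gives the time, the measured TCP pose, the force, the opening and the grip force at its end, in the units of the state.
- get_state(): the state, without advancing time (a new reading comes with each control period).
- read_camera(name): name is "side" or "top" or "wrist"; returns a dict with "image" (480x640x3 uint8, red, green, blue), "depth" (480x640 float32, m along the optical axis (not along the pixel's ray), 0 where there is no reading), "mtx" (3x3 intrinsics, pixels), "R" (3x3) and "t" (3): a world point X has camera coordinates R X + t; the wrist camera has in their place "mount" (4x4, takes a point from camera to tool coordinates, whose origin is the TCP and whose axes are the flange's). Camera axes: x right, y down, z forward; pixel columns grow to the right and rows downward; lengths in m; the calibration is good to about 2 mm. A picture is of the moment at which its call begins: read the wrist's pose just before it.
- finish_job(): hands the job in; it is judged then, once.
Trained networks look in the newest picture that a camera, given by its name, has taken for a name from the list of things; names that differ only in an ending like _2 or _b are one class to them, and where a whole thing is asked for, a point or a joint stands for the part that bears it (a point fixed in the world has none). Each returns a list of dicts, best first, with "conf" (0 to 1); they miss things now and then, are a little off and sometimes report something else, mostly with a low value. They report only what shows in the picture. A call takes as long as a camera call. They do not tell look-alikes from the thing itself.
- search_frame(camera, name): "box" ([left, top, right, bottom] in pixels, round what is visible of it).
- outline_of(camera, name): "pixels" (480x640 bool, what is visible of it) and "box" ([left, top, right, bottom] in pixels, round what is visible of it).
- place_of(camera, name): "xy" ([column, row] in pixels: a listed point, or the origin of a listed thing).
The state is a dict: "time_s": time; "joint_positions": joint angles; "qvel": joint speeds; "joint_efforts": joint torques, N m; "eef_pos": TCP position; "orientation": TCP orientation; "force": force on the tool from outside, world axes, zero at the start; "torque": the same for the moment, N m; "opening": opening from 0.0 (shut) to 1.0 (fully open); "gripper_force": force on a finger pad.
Only numpy, scipy, OpenCV 4.12 (cv2) and the standard library are available. Lean on these libraries where they do the work, as an engineer would, in place of code of your own. Each camera call takes 0.05 s, during which the arm holds its last target. There are 200 camera calls.

## Working session

There is one attempt and no reset: what is moved stays moved. The work goes in short steps, Python scripts to look and compute and a tool call to move; the robot and the scene stay as the last step left them, time stands still between calls to the robot, and variables do not carry over. Pictures are saved under pics/ and viewed, at most 10 in all, crops included, and the job is handed in when it is done.

Besides the shell and the picture viewer there is one more tool, called after ">>>" by a JSON object that holds its "fn" and its "kwargs". drive_tool: Moves the arm, as the interface text tells. Scaled input: -1 to 1 covers 0.25 m each way for a shift and 180 degrees each way for a turn. Its arguments: {"type":"object","properties":{"increments":{"type":"array","items":{"type":"array","items":{"type":"number","minimum":-1,"maximum":1}}},"grip":{"type":"number"},"grip_force":{"type":"number"}},"required":["increments"]}

```bash
mkdir -p pics; cat > h.py <<'E'
from station import *
import numpy as np, cv2
from scipy.spatial.transform import Rotation as Rot
def pose(): 
    s=get_state(); return Rot.from_quat(s["orientation"]).as_matrix(), np.array(s["eef_pos"])
def cam(name):
    R,p=pose(); c=read_camera(name)
    if name=="wrist":
        M=np.array(c["mount"]); c["Rw"]=R@M[:3,:3]; c["tw"]=R@M[:3,3]+p
    else:
        c["Rw"]=np.array(c["R"]).T; c["tw"]=-c["Rw"]@np.array(c["t"])
    return c
def ray(c,uv):
    return c["Rw"]@(np.linalg.inv(c["mtx"])@np.array([uv[0],uv[1],1.0]))
def atz(c,uv,z):
    d=ray(c,uv); return c["tw"]+d*(z-c["tw"][2])/d[2]
def proj(c,X):
    v=c["mtx"]@(c["Rw"].T@(np.array(X)-c["tw"])); return v[:2]/v[2]
def cloud(c):
    d=c["depth"]; v,u=np.mgrid[:480,:640]
    P=np.stack([u,v,np.ones_like(u)],-1)@np.linalg.inv(c["mtx"]).T*d[...,None]
    return P@c["Rw"].T+c["tw"]
def save(c,n): cv2.imwrite("pics/"+n,c["image"][...,::-1])
E
python3 - <<'E'
from h import *
np.set_printoptions(precision=4,suppress=True)
s=get_state(); print(s["eef_pos"],s["orientation"],s["time_s"],s["opening"])
print(pose()[0])
ims=[]
for n in ["top","side"]:
    c=cam(n); ims.append(c["image"]); P=cloud(c); print(n,c["tw"],c["Rw"][:,2])
    for k in ["guard","inner","saddle","stop","roller_low","rack","stand","offcut","last","clog"]:
        r=place_of(n,k)[:3]; b=search_frame(n,k)[:3]
        print(k,[(np.round(x["xy"]).astype(int),round(x["conf"],2),P[int(x["xy"][1]),int(x["xy"][0])]) for x in r if 0<=x["xy"][0]<640 and 0<=x["xy"][1]<480],[(np.round(x["box"]).astype(int).tolist(),round(x["conf"],2)) for x in b])
    save(c,n+"0.png")
E
```

```text
[ 0.1987 -0.5125  0.2306] [ 0.983   0.1839 -0.     -0.0007] 0.0 0.9950673299032782
[[ 0.9324  0.3615 -0.0003]
 [ 0.3615 -0.9324  0.0013]
 [ 0.0002 -0.0014 -1.    ]]
top [0.3581 0.0051 1.0844] [ 0.1648  0.002  -0.9863]
guard [(array([343, 211]), 0.96, array([ 0.5962, -0.0366,  0.0245])), (array([437, 170]), 0.91, array([ 0.6942, -0.2596,  0.028 ])), (array([421, 240]), 0.84, array([ 0.519 , -0.2065,  0.0613]))] [([419, 150, 451, 198], 0.86), ([391, 284, 427, 345], 0.83), ([332, 185, 354, 238], 0.68)]
inner [(array([238, 226]), 0.81, array([0.541 , 0.1903, 0.1284]))] [([227, 195, 253, 237], 0.84)]
saddle [(array([238, 252]), 0.56, array([0.4848, 0.1878, 0.1214]))] [([221, 193, 259, 258], 0.8)]
stop [] [([223, 236, 260, 255], 0.65)]
roller_low [(array([241, 243]), 0.76, array([0.5037, 0.1794, 0.1362])), (array([329, 272]), 0.25, array([ 0.4536, -0.0034,  0.0215]))] [([224, 193, 256, 258], 0.93)]
rack [(array([250, 230]), 0.82, array([0.5366, 0.1686, 0.1057]))] [([224, 190, 269, 268], 0.56)]
stand [(array([416, 243]), 0.61, array([ 0.5156, -0.1988,  0.054 ]))] []
offcut [(array([328, 270
[... 1086 characters left out ...]
0.2022, 0.1341]))] [([251, 254, 310, 304], 0.62)]
rack [(array([276, 311]), 0.9, array([0.5459, 0.1971, 0.0141])), (array([369, 218]), 0.46, array([ 0.5119, -0.2017,  0.0609]))] [([235, 259, 319, 336], 0.66)]
stand [(array([365, 232]), 0.77, array([ 0.5201, -0.2053,  0.014 ]))] [([345, 227, 384, 241], 0.92)]
offcut [(array([350, 275]), 0.63, array([ 0.4638, -0.0009,  0.0141])), (array([367, 233]), 0.27, array([ 0.5113, -0.2002,  0.013 ]))] [([340, 269, 362, 286], 0.74)]
last [(array([202, 399]), 0.73, array([0.4933, 0.4812, 0.0553]))] [([146, 328, 253, 445], 0.85), ([347, 225, 386, 243], 0.72)]
clog [(array([398, 197]), 0.6, array([ 0.5028, -0.3975,  0.04  ]))] [([145, 328, 251, 445], 0.52)]
```

View pics/top0.png

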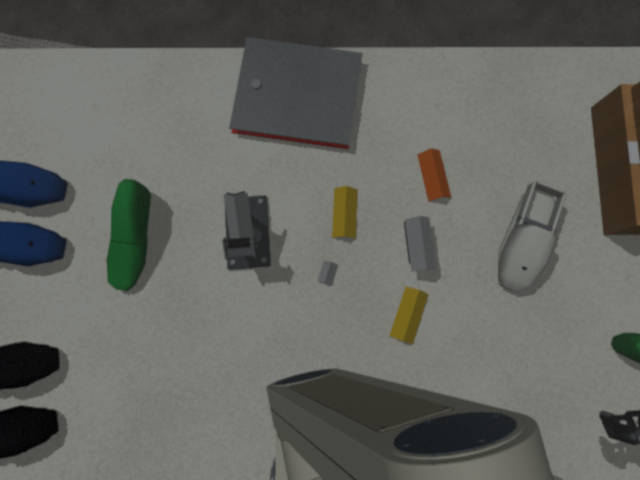

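View pics/side0.png

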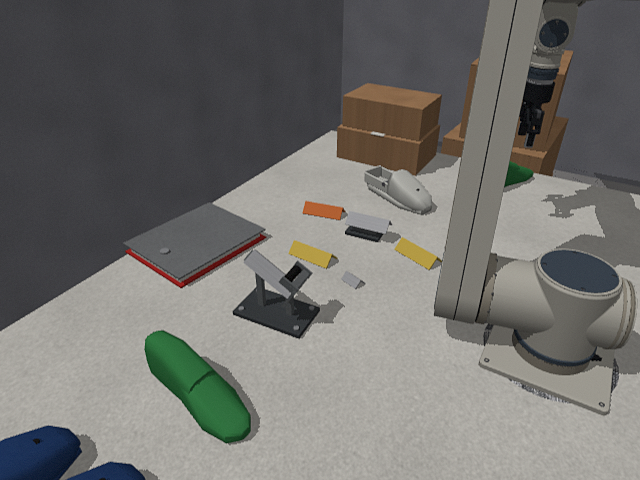

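>>> {"fn": "drive_tool", "kwargs": {"increments": [[0.81, -0.34, 0, 0], [0.81, -0.34, 0, 0], [0.81, -0.34, 0, 0], [0.81, -0.34, 0, 0], [0.81, -0.34, 0, 0], [0.81, -0.34, 0, 0], [0.81, -0.34, 0, 0], [0.81, -0.34, 0, 0]], "grip": -1, "grip_force": 30}}

```text
time_s: 2.77
eef_pos: [0.3572, -0.3602, 0.2314]
orientation: [0.983, 0.185, -0.0, 0.0]
force: [0.3, 0.4, 0.1]
opening: 0.999
gripper_force: 0.0
```

>>> {"fn": "drive_tool", "kwargs": {"increments": [[0.72, -0.3, 0, 0.067], [0.72, -0.3, 0, 0.067], [0.72, -0.3, 0, 0.067], [0.72, -0.3, 0, 0.067], [0.72, -0.3, 0, 0.067], [0.72, -0.3, 0, 0.067]]}}

```text
time_s: 3.27
eef_pos: [0.5002, -0.2235, 0.2308]
orientation: [0.997, 0.081, 0.0, -0.0]
force: [-0.4, -0.4, -1.0]
opening: 1.002
gripper_force: 0.0
```

>>> {"fn": "drive_tool", "kwargs": {"increments": [[0.02, 0, 0, 0], [0.02, 0, 0, 0], [0.02, 0, 0, 0], [0.02, 0, 0, 0]]}}

```text
time_s: 3.6
eef_pos: [0.5018, -0.226, 0.2312]
orientation: [0.997, 0.079, -0.0, 0.0]
force: [0.6, 0.3, 0.4]
opening: 1.004
gripper_force: 0.0
```

```bash
python3 - <<'E'
from h import *
np.set_printoptions(precision=4,suppress=True)
c=cam("wrist"); R,p=pose(); print(p,np.degrees(np.arctan2(R[1,0],R[0,0])),c["tw"],c["Rw"][:,2]); save(c,"w1.png")
np.savez("w1.npz",P=cloud(c),im=c["image"])
for r in outline_of("wrist","guard")[:3]:
    m=r["pixels"]; P=cloud(c)[m]; P=P[np.isfinite(P).all(1)]
    print(r["conf"],r["box"],P.mean(0),P.max(0),P.min(0))
    Q=P[(P[:,2]>0.03)&(P[:,2]<0.08)]
    if len(Q)<50: continue
    mu=Q[:,:2].mean(0); w,V=np.linalg.eigh(np.cov((Q[:,:2]-mu).T)); a=V[:,1]*np.sign(V[0,1])
    rect=cv2.minAreaRect(Q[:,:2].astype(np.float32)*1000)
    print(len(Q),mu,np.degrees(np.arctan2(a[1],a[0])),rect,np.percentile(Q[:,2],[2,50,98]))
    top=Q[Q[:,2]>np.percentile(Q[:,2],90)]; print(top.mean(0))
print([(r["xy"],r["conf"]) for r in place_of("wrist","guard")[:2]])
E
```

```text
[ 0.5018 -0.2259  0.2313] 9.007877688687115 [ 0.5705 -0.2146  0.3728] [-0.2692 -0.0424 -0.9621]
0.87 [272.7, 126.8, 338.2, 265.6] [ 0.5178 -0.2086  0.0525] [ 0.5766 -0.1727  0.3728] [ 0.4315 -0.2429 -0.0019]
7948 [ 0.5176 -0.2086] 5.414514372963432 ((514.2742309570312, -208.44810485839844), (120.18146514892578, 56.660030364990234), 5.341592788696289) [0.0369 0.0513 0.0641]
[ 0.5185 -0.2081  0.0633]
0.77 [354.1, 0.1, 415.5, 83.0] [ 0.6591 -0.2568  0.0173] [ 0.7009 -0.2146  0.3728] [ 0.5705 -0.2934 -0.002 ]
65 [ 0.6576 -0.2596] 11.021326933454903 ((656.7531127929688, -259.461181640625), (59.85783386230469, 3.0757064819335938), 10.602664947509766) [0.03   0.0304 0.0316]
[ 0.6687 -0.2573  0.0315]
0.76 [218.8, 272.9, 308.1, 379.3] [ 0.3595 -0.1835  0.0173] [ 0.5705 -0.1392  0.3728] [ 0.2901 -0.2294 -0.0024]
[([126.9, 76.9], 0.9), ([300.3, 197.6], 0.62)]
```

View pics/w1.png

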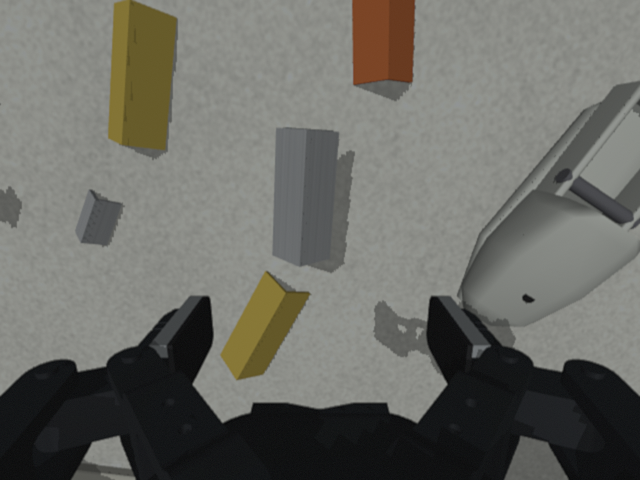

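>>> {"fn": "drive_tool", "kwargs": {"increments": [[0.09, -0.83, -0.2, 0], [0.09, -0.83, -0.2, 0], [0.09, -0.83, -0.2, 0], [0.09, -0.83, -0.2, 0], [0.09, -0.83, -0.2, 0], [0.09, -0.83, -0.2, 0]]}}

```text
time_s: 4.25
eef_pos: [0.4911, -0.0118, 0.2835]
orientation: [0.997, 0.081, 0.002, -0.0]
force: [1.2, 0.1, 0.3]
opening: 1.002
gripper_force: 0.0
```

>>> {"fn": "drive_tool", "kwargs": {"increments": [[0.09, -0.83, 0, 0], [0.09, -0.83, 0, 0], [0.09, -0.83, 0, 0], [0.09, -0.83, 0, 0], [0.09, -0.83, 0, 0], [0.09, -0.83, 0, 0], [0.09, -0.83, 0, 0], [0.09, -0.83, 0, 0]]}}

```text
time_s: 4.92
eef_pos: [0.4839, 0.1763, 0.2812]
orientation: [0.996, 0.09, -0.001, -0.006]
force: [0.7, -0.2, 0.3]
opening: 0.996
gripper_force: 0.0
```

```bash
python3 - <<'E'
from h import *
np.set_printoptions(precision=4,suppress=True)
s=get_state(); print(s["time_s"],np.abs(s["qvel"]).max())
c=cam("wrist"); R,p=pose(); print(p,np.degrees(np.arctan2(R[1,0],R[0,0]))); save(c,"w2.png")
P=cloud(c); np.savez("w2.npz",P=P,im=c["image"],K=c["mtx"],Rw=c["Rw"],tw=c["tw"])
d={}
for k in ["inner","rack","saddle"]:
    r=outline_of("wrist",k)
    for x in r[:2]: print(k,x["conf"],x["box"])
    if r: d[k]=r[0]["pixels"]
np.savez("m2.npz",**d)
for k in ["stop","roller_low","saddle","inner"]:
    print(k,[(x["xy"],x["conf"],P[int(x["xy"][1])%480,int(x["xy"][0])%640]) for x in place_of("wrist",k)[:2]])
E
```

```text
4.9167 0.022222046498444663
[0.484  0.1759 0.2813] 10.305386010305433
inner 0.98 [288.3, 52.6, 360.6, 184.6]
rack 0.58 [271.6, 49.3, 375.5, 234.0]
saddle 0.65 [273.6, 46.3, 357.8, 234.3]
stop [([310.8, 218.3], 0.8, array([0.4832, 0.187 , 0.1185]))]
roller_low [([313.9, 184.5], 0.6, array([0.5136, 0.1895, 0.1272]))]
saddle [([311.6, 198.5], 0.66, array([0.5027, 0.1891, 0.1316]))]
inner [([320.2, 146.9], 0.77, array([0.5442, 0.1893, 0.128 ]))]
```

View pics/w2.png

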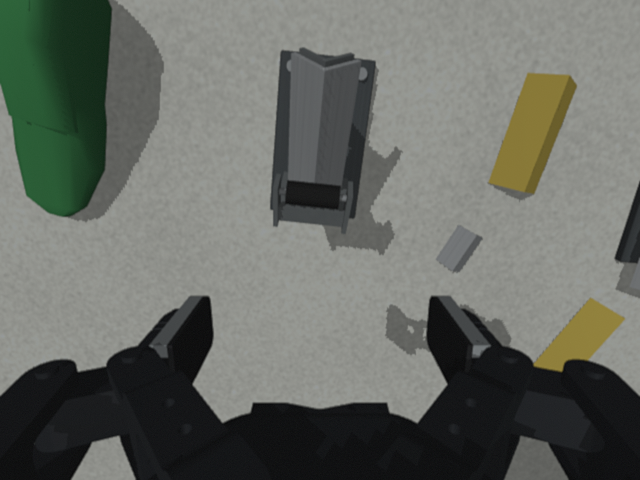

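```bash
python3 - <<'E'
from h import *
from scipy.optimize import least_squares
np.set_printoptions(precision=4,suppress=True)
f=np.load("w2.npz"); P=f["P"]; m=np.load("m2.npz")["inner"]
m=cv2.erode(m.astype(np.uint8),np.ones((5,5)))>0
Q=P[m]; Q=Q[(Q[:,2]>0.09)&(Q[:,2]<0.2)]; print(len(Q),Q.min(0),Q.max(0))
c0=np.array([0.54,0.19,0.135])
def frame(v):
    yaw,sl=v[2:4]
    return Rot.from_euler("ZY",[yaw,-sl]).as_matrix()
def res(v):
    q=(Q-c0-[0,v[0],v[1]])@frame(v)
    return (q[:,2]+np.abs(q[:,1]))/np.sqrt(2)
s=least_squares(res,[0,0,0,np.radians(30)],loss="soft_l1",f_scale=0.001)
print(s.x[:2],np.degrees(s.x[2:]),np.median(np.abs(s.fun)))
F=frame(s.x); o=c0+[0,*s.x[:2]]
# whole mask extents along ridge
M=np.load("m2.npz")["inner"]; q=(P[M]-o)@F; ok=(np.abs(q[:,1])<0.012)&(np.abs(q[:,2]+np.abs(q[:,1]))<0.003)
x=q[ok,0]; print("ridge x ext",x.min(),x.max(), np.percentile(x,[1,99]))
# saddle origin from z=0.095 : inner ridge z offset 5.66
b=o-F[:,2]*0.00566; t=(0.095-b[2])/F[2,0]; print("origin by height",b+F[:,0]*t)
print("origin by upper end",b+F[:,0]*(x.max()-0.120))
# all rack points in saddle frame
S=b+F[:,0]*(x.max()-0.120); A=(P.reshape(-1,3)-S)@F
k=(np.abs(A[:,1])<0.04)&(A[:,2]>0.018)&(A[:,2]<0.04)&(np.abs(A[:,0])<0.06); A=A[k]
print("top stuff",A.min(0),A.max(0)); 
h=A[np.abs(A[:,1])<0.02]; print("hood/roller x range",np.percentile(h[:,0],[1,99]),np.percentile(h[:,2],[5,50,95]))
h=A[np.abs(A[:,1])>0.027]; print("cheek x",np.percentile(h[:,0],[1,99]),"y",np.percentile(h[:,1],[1,99]),"z",np.percentile(h[:,2],[5,50,95]))
E
```

```text
6717 [0.5119 0.1669 0.09  ] [0.6069 0.2197 0.1585]
[ 0.0012 -0.0075] [ 4.3823 30.07  ] 0.00029743917280290115
ridge x ext -0.03907664497784895 0.0631524678871387 [-0.0349  0.0626]
origin by height [0.4953 0.1878 0.095 ]
origin by upper end [0.4938 0.1876 0.0941]
top stuff [-0.0087 -0.032   0.018 ] [0.0356 0.032  0.0315]
hood/roller x range [-0.003   0.0339] [0.0204 0.0261 0.0291]
cheek x [-0.0072  0.0352] y [-0.0318  0.0316] z [0.02   0.0295 0.0307]
```

>>> {"fn": "drive_tool", "kwargs": {"increments": [[-0.106, 0.765, 0, 0], [-0.106, 0.765, 0, 0], [-0.106, 0.765, 0, 0], [-0.106, 0.765, 0, 0], [-0.106, 0.765, 0, 0], [-0.106, 0.765, 0, 0], [-0.106, 0.765, 0, 0]]}}

```text
time_s: 5.9
eef_pos: [0.4924, -0.0175, 0.2789]
orientation: [0.996, 0.089, -0.001, -0.006]
force: [0.2, 0.7, 0.3]
opening: 1.003
gripper_force: 0.0
```

>>> {"fn": "drive_tool", "kwargs": {"increments": [[-0.106, 0.765, 0.4, 0.028], [-0.106, 0.765, 0.4, 0.028], [-0.106, 0.765, 0.4, 0.028], [-0.106, 0.765, 0.4, 0.028], [-0.106, 0.765, 0.4, 0.028], [-0.106, 0.765, 0.4, 0.028], [-0.106, 0.765, 0.4, 0.028], [-0.106, 0.765, 0.4, 0.028]]}}

```text
time_s: 6.57
eef_pos: [0.5007, -0.2068, 0.1766]
orientation: [0.999, 0.047, -0.001, -0.006]
force: [0.6, 0.1, 0.5]
opening: 0.997
gripper_force: 0.0
```

```bash
cat >> h.py <<'E'
def goal(x,y,z,yaw):
    R,p=pose(); d=R.T@(np.array([x,y,z])-p); y0=np.degrees(np.arctan2(R[1,0],R[0,0]))
    print("pos",np.round(p,4),"yaw",round(y0,2),"shift",np.round(d/0.25,4),"roll",round((y0-yaw)/180,4), "tilt",np.round(R[:2,2],4))
E
python3 -c "
from h import *
goal(.5,-.2099,.025,5.3)"
```

```text
pos [ 0.5007 -0.2068  0.1766] yaw 5.35 shift [-0.003   0.0199  0.6064] roll 0.0003 tilt [-0.0029  0.0128]
```

>>> {"fn": "drive_tool", "kwargs": {"increments": [[-0.003, 0.02, 0.15, 0], [-0.003, 0.02, 0.3, 0], [-0.003, 0.02, 0.42, 0], [-0.003, 0.02, 0.52, 0], [-0.003, 0.02, 0.58, 0], [-0.003, 0.02, 0.606, 0], [-0.003, 0.02, 0.606, 0], [-0.003, 0.02, 0.606, 0]]}}

```text
time_s: 7.23
eef_pos: [0.5009, -0.2101, 0.0264]
orientation: [0.999, 0.048, -0.0, -0.006]
force: [-0.5, -0.7, 0.6]
opening: 0.997
gripper_force: 0.0
```

```bash
python3 -c "
from h import *
goal(.5,-.2099,.025,5.3)
c=cam('wrist'); save(c,'w3.png')
r=outline_of('wrist','guard')[0]; P=cloud(c)[r['pixels']]; Q=P[(P[:,2]>.034)&(P[:,2]<.075)]
print(r['conf'],cv2.minAreaRect(Q[:,:2].astype(np.float32)*1000))"
```

```text
pos [ 0.5009 -0.2101  0.0264] yaw 5.45 shift [-0.0035 -0.0011  0.0057] roll 0.0008 tilt [-0.001   0.0112]
0.79 ((0.0, 0.0), (0.0, 0.0), 0.0)
```

View pics/w3.png

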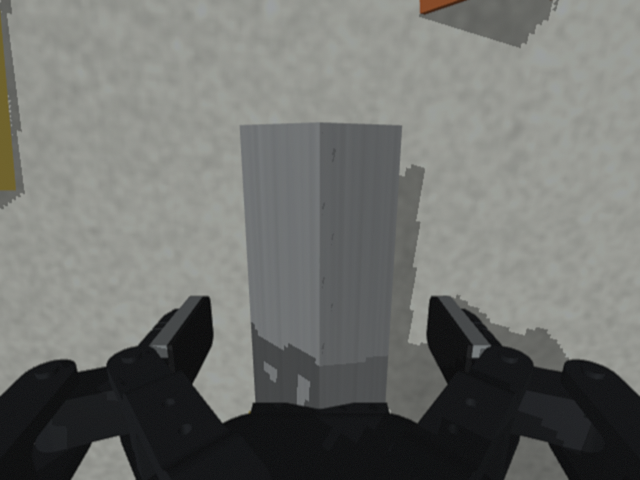

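>>> {"fn": "drive_tool", "kwargs": {"increments": [[-0.003, 0, 0.004, 0], [-0.003, 0, 0.004, 0], [-0.003, 0, 0.004, 0], [-0.003, 0, 0.004, 0], [-0.003, 0, 0.004, 0], [-0.003, 0, 0.004, 0], [-0.003, 0, 0.004, 0], [-0.003, 0, 0.004, 0]], "grip": 1, "grip_force": 30}}

```text
time_s: 8.0
eef_pos: [0.4994, -0.2106, 0.0248]
orientation: [0.999, 0.047, -0.0, -0.006]
force: [-1.8, 2.8, 5.7]
opening: 0.632
gripper_force: 30.3
```

>>> {"fn": "drive_tool", "kwargs": {"increments": [[0, 0, -0.02, 0], [0, 0, -0.06, 0], [0, 0, -0.14, 0], [0, 0, -0.24, 0], [0, 0, -0.36, 0], [0, 0, -0.48, 0], [0, 0, -0.56, 0], [0, 0, -0.64, 0]]}}

```text
time_s: 8.67
eef_pos: [0.4996, -0.213, 0.1867]
orientation: [0.999, 0.047, -0.0, -0.005]
force: [0.3, 0.7, -2.3]
opening: 0.631
gripper_force: 32.1
```

>>> {"fn": "drive_tool", "kwargs": {"increments": [[0.026, -0.1, 0, 0], [0.052, -0.2, 0, 0], [0.078, -0.3, 0, 0], [0.105, -0.4, 0, 0], [0.131, -0.5, 0, 0], [0.157, -0.6, 0, 0], [0.183, -0.7, 0, 0], [0.209, -0.796, 0, 0]]}}

```text
time_s: 9.33
eef_pos: [0.533, -0.0086, 0.1874]
orientation: [0.999, 0.047, -0.001, -0.006]
force: [0.2, -0.1, -1.5]
opening: 0.631
gripper_force: 32.1
```

>>> {"fn": "drive_tool", "kwargs": {"increments": [[0.026, -0.1, 0, 0], [0.052, -0.2, 0, 0], [0.078, -0.3, 0, 0], [0.105, -0.4, 0, 0], [0.131, -0.5, 0, 0], [0.157, -0.6, 0, 0], [0.183, -0.7, 0, 0], [0.209, -0.796, 0, 0]]}}

```text
time_s: 10.0
eef_pos: [0.5697, 0.1705, 0.1895]
orientation: [0.998, 0.067, -0.002, -0.016]
force: [-0.1, -0.4, -2.0]
opening: 0.631
gripper_force: 32.1
```

>>> {"fn": "drive_tool", "kwargs": {"increments": [[0, 0, 0, 0.006], [0, 0, 0, 0.006], [0, 0, 0, 0.006], [0, 0, 0, 0.006]]}}

```text
time_s: 10.33
eef_pos: [0.5702, 0.1634, 0.1889]
orientation: [0.998, 0.061, -0.002, -0.017]
force: [-1.1, -0.9, -1.1]
opening: 0.638
gripper_force: 32.1
```

```bash
python3 - <<'E'
from h import *
from scipy.optimize import least_squares
goal(.5661,.1932,.1342,4.4)
R,p=pose(); c=cam('wrist'); save(c,'w4.png'); s=cam('side'); cv2.imwrite('pics/s4.png',cv2.resize(s['image'][160:360,180:440],None,fx=3,fy=3)[...,::-1])
m=outline_of('wrist','guard'); print([(x['conf'],x['box']) for x in m[:3]])
P=cloud(c); q=(P.reshape(-1,3)-p)@R   # tool frame, z down
k=(q[:,2]<0.0)&(q[:,2]>-0.06)&(np.abs(q[:,1])<.024)&(q[:,0]>0.0)&(q[:,0]<.09); q=q[k]
if len(q)>100:
    r=least_squares(lambda v:(-(q[:,2]-v[0]-q[:,0]*v[1])+np.abs(q[:,1]-v[2]-q[:,0]*v[3]))/1.414,[-.04,0,0,0],loss='soft_l1',f_scale=.001)
    # ridge: -z = ..., 
    print(len(q),"ridge z at TCP",r.x[0],"pitch",np.degrees(r.x[1]),"y0",r.x[2],"yaw",np.degrees(r.x[3]),np.median(abs(r.fun)),"xmax",np.percentile(q[:,0],[50,99]))
E
```

```text
pos [0.5702 0.1634 0.1889] yaw 6.94 shift [-0.0015 -0.1128  0.2227] roll 0.0141 tilt [-0.0065  0.034 ]
[(0.83, [617.1, 392.8, 640.0, 429.9]), (0.72, [239.4, 111.9, 405.0, 406.1]), (0.66, [503.6, 146.1, 607.4, 290.7])]
30254 ridge z at TCP -0.0407300126926127 pitch 0.1707112965502432 y0 -0.0009825938987194217 yaw -0.1676149557161788 0.0006636226478408669 xmax [0.04234006 0.0743436 ]
```

View pics/s4.png

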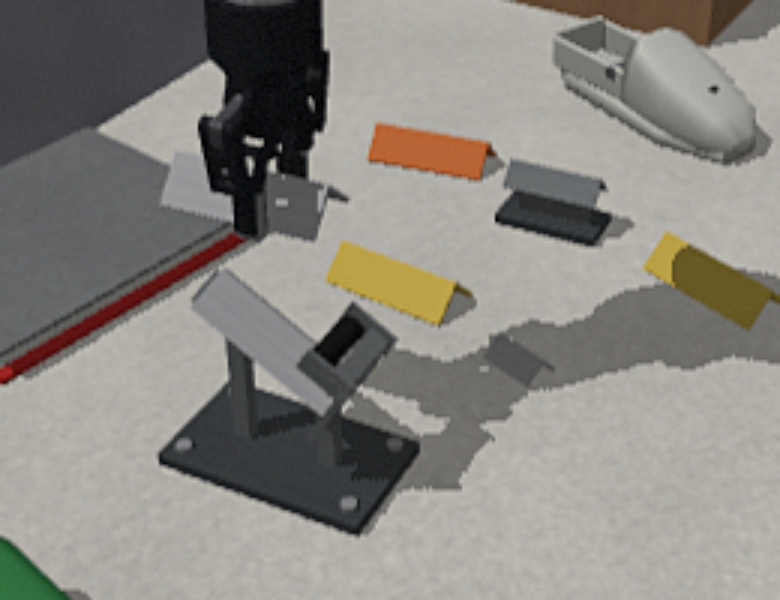

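```bash
python3 - <<'E'
from h import *
s=get_state(); print(np.round(s['joint_positions'],3),np.round(s['qvel'],3),s['torque'],np.round(s['joint_efforts'],1))
goal(.5661,.1932,.1342,4.4)
E
```

```text
[0.121 0.346 0.038 1.266 0.035 3.141] [ 0.006 -0.001  0.002 -0.001  0.002 -0.   ] [-0.04483713  0.03169731 -0.01393583] [ -0.  -62.6  34.5   0.    0.1   0. ]
pos [0.5702 0.1637 0.1889] yaw 6.98 shift [-0.0016 -0.1113  0.223 ] roll 0.0143 tilt [-0.0062  0.0341]
```

>>> {"fn": "drive_tool", "kwargs": {"increments": [[-0.014, 0.06, 0, -0.0375], [-0.028, 0.12, 0, -0.075], [-0.043, 0.18, 0, -0.1125], [-0.057, 0.242, 0, -0.15], [-0.071, 0.3, 0, -0.1875], [-0.085, 0.363, 0, -0.225], [-0.1, 0.42, 0, -0.2625], [-0.114, 0.484, 0, -0.3]]}}

```text
time_s: 11.15
eef_pos: [0.5564, 0.04, 0.1848]
orientation: [0.86, 0.51, 0.006, -0.016]
force: [0.1, 0.2, -1.4]
opening: 0.631
gripper_force: 32.1
```

>>> {"fn": "drive_tool", "kwargs": {"increments": [[-0.057, 0.024, 0, -0.0375], [-0.114, 0.048, 0, -0.075], [-0.171, 0.072, 0, -0.1125], [-0.229, 0.096, 0, -0.15], [-0.286, 0.12, 0, -0.1875], [-0.343, 0.145, 0, -0.225], [-0.4, 0.169, 0, -0.2625], [-0.458, 0.193, 0, -0.3]]}}

```text
time_s: 11.82
eef_pos: [0.5433, -0.0836, 0.1807]
orientation: [0.535, 0.845, 0.013, -0.012]
force: [0.8, 0.8, -0.7]
opening: 0.636
gripper_force: 32.1
```

>>> {"fn": "drive_tool", "kwargs": {"increments": [[-0.053, -0.032, 0, -0.0375], [-0.106, -0.064, 0, -0.075], [-0.16, -0.096, 0, -0.1125], [-0.212, -0.128, 0, -0.15], [-0.265, -0.16, 0, -0.1875], [-0.32, -0.193, 0, -0.225], [-0.372, -0.225, 0, -0.2625], [-0.425, -0.257, 0, -0.3]]}}

```text
time_s: 12.48
eef_pos: [0.5299, -0.2069, 0.1765]
orientation: [0.093, 0.996, 0.017, -0.005]
force: [-0.3, 0.4, -1.0]
opening: 0.633
gripper_force: 32.1
```

```bash
python3 - <<'E'
from h import *
goal(.530,-.2071,.08,185.4); print(np.round(get_state()['joint_positions'],3))
E
```

```text
pos [ 0.5299 -0.2069  0.1765] yaw 169.36 shift [-0.0052 -0.013   0.3859] roll -0.0891 tilt [-0.0062  0.034 ]
[-0.533  0.324 -0.026  1.244  0.026 -0.348]
```

>>> {"fn": "drive_tool", "kwargs": {"increments": [[-0.002, -0.005, 0.08, -0.037], [-0.004, -0.01, 0.16, -0.074], [-0.005, -0.013, 0.24, -0.089], [-0.005, -0.013, 0.32, -0.089], [-0.005, -0.013, 0.386, -0.089], [-0.005, -0.013, 0.386, -0.089], [-0.005, -0.013, 0.386, -0.089]]}}

```text
time_s: 13.07
eef_pos: [0.5298, -0.2061, 0.0797]
orientation: [-0.044, 0.999, 0.018, -0.003]
force: [-0.2, 0.0, -1.4]
opening: 0.637
gripper_force: 32.3
```

```bash
python3 - <<'E'
from h import *
goal(.530,-.2071,.026,185.4)
c=cam('wrist'); R,p=pose()
from scipy.optimize import least_squares
P=cloud(c); q=(P.reshape(-1,3)-p)@R
k=(q[:,2]<0.0)&(q[:,2]>-0.06)&(np.abs(q[:,1])<.024)&(q[:,0]>0.0)&(q[:,0]<.09); q=q[k]
r=least_squares(lambda v:(-(q[:,2]-v[0]-q[:,0]*v[1])+np.abs(q[:,1]-v[2]-q[:,0]*v[3]))/1.414,[-.04,0,0,0],loss='soft_l1',f_scale=.001)
print(r.x, np.median(abs(r.fun)))
E
```

```text
pos [ 0.5298 -0.2061  0.0797] yaw -174.96 shift [-0.0013 -0.0117  0.2144] roll -2.002 tilt [-0.0076  0.0349]
[-0.03985136  0.00266944  0.00039609 -0.00273839] 0.000678645790052984
```

>>> {"fn": "drive_tool", "kwargs": {"increments": [[-0.001, -0.004, 0.06, -0.002], [-0.001, -0.008, 0.12, -0.002], [-0.001, -0.012, 0.17, -0.002], [-0.001, -0.012, 0.2, -0.002], [-0.001, -0.012, 0.21, -0.002], [-0.001, -0.012, 0.21, -0.002], [-0.001, -0.012, 0.21, -0.002]]}}

```text
time_s: 13.7
eef_pos: [0.531, -0.2075, 0.0282]
orientation: [-0.047, 0.999, 0.017, -0.002]
force: [0.8, 0.4, -1.2]
opening: 0.634
gripper_force: 32.3
```

>>> {"fn": "drive_tool", "kwargs": {"increments": [[0, 0, 0, 0], [0, 0, 0, 0], [0, 0, 0, 0], [0, 0, 0, 0], [0, 0, 0, 0], [0, 0, 0, 0]], "grip": -1}}

```text
time_s: 14.2
eef_pos: [0.5305, -0.2073, 0.0274]
orientation: [-0.047, 0.999, 0.017, -0.002]
force: [0.8, -0.4, -0.3]
opening: 0.998
gripper_force: 0.0
```

```bash
python3 - <<'E'
from h import *
from scipy.optimize import least_squares
goal(.5,-.2099,.025,-174.7)
c=cam('wrist'); R,p=pose()
P=cloud(c).reshape(-1,3)
k=(P[:,2]>.036)&(P[:,2]<.075)&(abs(P[:,1]+.21)<.035)&(P[:,0]<.51)&(P[:,0]>.4); q=P[k]
r=least_squares(lambda v:(q[:,2]-v[0]+(q[:,0]-.5)*v[1]+np.abs(q[:,1]-v[2]-(q[:,0]-.5)*v[3]))/1.414,[.065,0,-.21,.09],loss='soft_l1',f_scale=.001)
print(len(q),"ridge z",r.x[0],"pitch",r.x[1],"y at .5",r.x[2],"yaw",np.degrees(r.x[3]),np.median(abs(r.fun)),"xmin",np.percentile(q[:,0],[.5,2]))
E
```

```text
pos [ 0.5305 -0.2073  0.0274] yaw -174.58 shift [0.1223 0.0009 0.0099] roll 0.0007 tilt [-0.0062  0.0341]
24311 ridge z 0.0647183036001675 pitch -0.001034674824371734 y at .5 -0.2098622149091932 yaw 5.413000090506118 0.0002605327116304321 xmin [0.45629493 0.45779624]
```

>>> {"fn": "drive_tool", "kwargs": {"increments": [[0.04, 0.001, 0.006, 0], [0.08, 0.001, 0.01, 0], [0.115, 0.001, 0.01, 0], [0.12, 0.001, 0.01, 0], [0.12, 0.001, 0.01, 0], [0.12, 0.001, 0.01, 0]]}}

```text
time_s: 14.75
eef_pos: [0.5005, -0.2101, 0.0251]
orientation: [-0.047, 0.999, 0.017, -0.002]
force: [0.3, 0.2, -0.8]
opening: 1.0
gripper_force: 0.0
```

>>> {"fn": "drive_tool", "kwargs": {"increments": [[0, 0, 0, 0], [0, 0, 0, 0], [0, 0, 0, 0], [0, 0, 0, 0], [0, 0, 0, 0], [0, 0, 0, 0], [0, 0, 0, 0]], "grip": 1, "grip_force": 25}}

```text
time_s: 15.33
eef_pos: [0.5009, -0.21, 0.0252]
orientation: [-0.047, 0.999, 0.017, -0.002]
force: [-0.7, -0.7, 4.4]
opening: 0.637
gripper_force: 25.6
```

>>> {"fn": "drive_tool", "kwargs": {"increments": [[0, 0, -0.02, 0], [0, 0, -0.06, 0], [0, 0, -0.14, 0], [0, 0, -0.24, 0], [0, 0, -0.36, 0], [0, 0, -0.48, 0], [0, 0, -0.56, 0], [0, 0, -0.64, 0]]}}

```text
time_s: 16.0
eef_pos: [0.5016, -0.2152, 0.1872]
orientation: [-0.047, 0.999, 0.017, -0.002]
force: [0.3, -0.5, -1.2]
opening: 0.641
gripper_force: 26.9
```

```bash
python3 - <<'E'
from h import *
goal(.5661,.1932,.187,-175.6); print(np.round(get_state()['joint_positions'],3))
E
```

```text
pos [ 0.5016 -0.2152  0.1872] yaw -174.57 shift [-0.4115  1.6009  0.054 ] roll 0.0057 tilt [-0.0051  0.0335]
[-0.573  0.281 -0.061  1.251  0.025 -0.668]
```

>>> {"fn": "drive_tool", "kwargs": {"increments": [[-0.026, 0.1, 0.003, 0], [-0.052, 0.2, 0.007, 0], [-0.078, 0.3, 0.01, 0], [-0.103, 0.4, 0.013, 0], [-0.129, 0.5, 0.017, 0], [-0.155, 0.6, 0.02, 0], [-0.18, 0.7, 0.023, 0], [-0.206, 0.8, 0.027, 0]]}}

```text
time_s: 16.67
eef_pos: [0.5338, -0.0098, 0.1855]
orientation: [-0.047, 0.999, 0.017, -0.002]
force: [0.5, -0.6, -1.3]
opening: 0.636
gripper_force: 26.9
```

>>> {"fn": "drive_tool", "kwargs": {"increments": [[-0.026, 0.1, 0.003, 0], [-0.052, 0.2, 0.007, 0.003], [-0.078, 0.3, 0.01, 0.006], [-0.103, 0.4, 0.013, 0.006], [-0.129, 0.5, 0.017, 0.006], [-0.155, 0.6, 0.02, 0.006], [-0.18, 0.7, 0.023, 0.006], [-0.206, 0.8, 0.027, 0.006]]}}

```text
time_s: 17.33
eef_pos: [0.5661, 0.1943, 0.1855]
orientation: [-0.038, 0.999, 0.017, -0.002]
force: [0.3, -0.2, -1.5]
opening: 0.636
gripper_force: 26.9
```

>>> {"fn": "drive_tool", "kwargs": {"increments": [[0, 0, 0, 0], [0, 0, 0, 0], [0, 0, 0, 0]]}}

```text
time_s: 17.58
eef_pos: [0.566, 0.1928, 0.185]
orientation: [-0.038, 0.999, 0.017, -0.003]
force: [0.0, -0.5, -0.6]
opening: 0.638
gripper_force: 26.9
```

```bash
python3 - <<'E'
from h import *
from scipy.optimize import least_squares
for H,z in [(72,.1282),(70.1,.1242),(74.5,.1192),(79.7,.115),(85.6,.1117)]:
    goal(.4943+.997e-3*H,.1877+.0767e-3*H,z,-175.6)
print(np.round(get_state()['joint_positions'],3))
c=cam('wrist'); R,p=pose(); save(c,'w5.png')
P=cloud(c).reshape(-1,3)
z0=p[2]+.0126
k=(P[:,2]>z0)&(P[:,2]<z0+.04)&(abs(P[:,1]-p[1])<.028)&(P[:,0]<p[0]-.008)&(P[:,0]>p[0]-.06); q=P[k]-p
r=least_squares(lambda v:(q[:,2]-v[0]-q[:,0]*v[1]+np.abs(q[:,1]-v[2]-q[:,0]*v[3]))/1.414,[.04,0,0,.09],loss='soft_l1',f_scale=.001)
a=r.x; print(len(q),"ridge z",a[0],"pitch",a[1],"y",a[2],"yaw",np.degrees(a[3]),np.median(abs(r.fun)),"xmin",np.percentile(q[:,0],[.5,2]))
for s in (1,-1): print(s,np.mean(r.fun[np.sign(q[:,1]-a[2])==s]))
E
```

```text
pos [0.566  0.1928 0.185 ] yaw -175.63 shift [-0.0014 -0.0062  0.2271] roll -0.0001 tilt [-0.0067  0.0339]
pos [0.566  0.1928 0.185 ] yaw -175.63 shift [ 0.0061 -0.0067  0.2432] roll -0.0001 tilt [-0.0067  0.0339]
pos [0.566  0.1928 0.185 ] yaw -175.63 shift [-0.0116 -0.0074  0.2631] roll -0.0001 tilt [-0.0067  0.0339]
pos [0.566  0.1928 0.185 ] yaw -175.63 shift [-0.0324 -0.008   0.2798] roll -0.0001 tilt [-0.0067  0.0339]
pos [0.566  0.1928 0.185 ] yaw -175.63 shift [-0.0561 -0.0084  0.2929] roll -0.0001 tilt [-0.0067  0.0339]
[0.171 0.354 0.042 1.259 0.035 0.095]
15108 ridge z 0.039820535482148076 pitch 0.011222861341590716 y 0.000931691904429244 yaw 4.8246032991639485 0.00029537994410764516 xmin [-0.04499029 -0.04407928]
1 0.0010774808666013038
-1 -2.366758612855068e-05
```

View pics/w5.png

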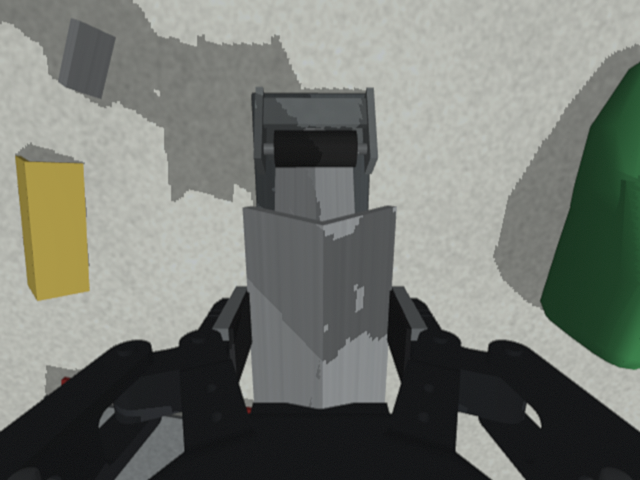

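>>> {"fn": "drive_tool", "kwargs": {"increments": [[0.006, -0.008, 0.05, 0], [0.006, -0.008, 0.1, 0], [0.006, -0.009, 0.15, 0], [0.006, -0.009, 0.19, 0], [0.006, -0.009, 0.215, 0], [0.006, -0.009, 0.23, 0], [0.006, -0.009, 0.23, 0]]}}

```text
time_s: 18.22
eef_pos: [0.5646, 0.1924, 0.1271]
orientation: [-0.038, 0.999, 0.017, -0.003]
force: [-0.6, 0.8, 0.8]
opening: 0.638
gripper_force: 27.1
```

>>> {"fn": "drive_tool", "kwargs": {"increments": [[0, 0, 0.004, 0], [0, 0, 0.008, 0], [0, 0, 0.012, 0], [0, 0, 0.016, 0], [-0.003, 0, 0.02, 0], [-0.006, 0, 0.024, 0], [-0.009, 0, 0.028, 0], [-0.009, 0, 0.028, 0]]}}

```text
time_s: 18.88
eef_pos: [0.5664, 0.1929, 0.1198]
orientation: [-0.038, 0.999, 0.017, -0.003]
force: [-4.9, -0.5, 3.0]
opening: 0.634
gripper_force: 27.6
```

```bash
cat > look.py <<'E'
from h import *
from scipy.optimize import least_squares
import sys
R,p=pose(); c=cam('wrist'); save(c,sys.argv[1])
S=np.array([.4943,.1877,.0945]); F=Rot.from_euler("ZY",[4.38,-30],degrees=True).as_matrix()
A=cloud(c).reshape(-1,3); q=(A-S)@F; pp=(p-S)@F
print("TCP saddle mm",np.round(pp*1000,1))
k=(abs(q[:,1])<.024)&(q[:,2]>-.02)&(q[:,2]<.06)&(q[:,0]>.036)&(q[:,0]<.11); q=q[k]
# profile of ridge along x
for x in range(36,110,5):
    b=q[(abs(q[:,0]-x/1000)<.0025)]
    if len(b)>20: print(x,len(b),"ridge z mm %.1f"%(1000*np.percentile(b[:,2]+abs(b[:,1]),50)), "y+ %.1f y- %.1f"%tuple(1000*np.median((b[:,2]+abs(b[:,1]))[np.sign(b[:,1])==s]) if (np.sign(b[:,1])==s).any() else np.nan for s in (1,-1)))
E
python3 look.py w6.png
```

```text
TCP saddle mm [ 75.3  -0.3 -14.2]
36 54 ridge z mm 6.2 y+ 5.9 y- 6.3
41 136 ridge z mm 37.3 y+ 37.2 y- 37.3
46 1166 ridge z mm 36.4 y+ 36.4 y- 36.4
51 1968 ridge z mm 35.1 y+ 35.1 y- 35.1
56 1897 ridge z mm 33.4 y+ 33.4 y- 33.4
61 1910 ridge z mm 31.7 y+ 31.7 y- 31.7
66 1890 ridge z mm 30.0 y+ 29.9 y- 30.0
71 1865 ridge z mm 28.3 y+ 28.3 y- 28.3
76 1849 ridge z mm 26.6 y+ 26.5 y- 26.6
81 1843 ridge z mm 24.8 y+ 24.8 y- 24.9
86 1839 ridge z mm 23.2 y+ 23.1 y- 23.2
91 1775 ridge z mm 21.5 y+ 21.4 y- 21.6
96 2806 ridge z mm 20.5 y+ 20.8 y- 20.2
101 2374 ridge z mm 18.5 y+ 18.5 y- 18.5
106 4527 ridge z mm 60.0 y+ 58.7 y- 61.1
```

>>> {"fn": "drive_tool", "kwargs": {"increments": [[0, 0, 0.004, 0], [0, 0, 0.008, 0], [0, 0, 0.012, 0], [-0.004, 0, 0.016, 0], [-0.008, 0, 0.02, 0], [-0.012, 0, 0.02, 0]]}}

```text
time_s: 19.43
eef_pos: [0.5693, 0.1933, 0.1148]
orientation: [-0.038, 0.999, 0.017, -0.003]
force: [-5.6, -0.1, 3.1]
opening: 0.638
gripper_force: 28.3
```

```bash
python3 look.py w7.png | grep -v -e '^5' -e '^9'; python3 - <<'E'
from h import *
s=cam('side'); cv2.imwrite('pics/s7.png',cv2.resize(s['image'][215:325,220:340],None,fx=5,fy=5,interpolation=2)[...,::-1])
E
```

```text
TCP saddle mm [ 75.2  -0.2 -20. ]
41 775 ridge z mm 25.8 y+ 25.9 y- 25.7
46 1712 ridge z mm 25.1 y+ 25.3 y- 24.9
61 1758 ridge z mm 22.3 y+ 22.5 y- 22.2
66 1773 ridge z mm 21.4 y+ 21.6 y- 21.3
71 1789 ridge z mm 20.5 y+ 20.6 y- 20.4
76 1805 ridge z mm 19.5 y+ 19.6 y- 19.5
81 1811 ridge z mm 18.6 y+ 18.7 y- 18.5
86 1839 ridge z mm 17.7 y+ 17.8 y- 17.6
101 4431 ridge z mm 70.0 y+ 71.6 y- 57.7
106 6972 ridge z mm 58.2 y+ 57.1 y- 59.3
```

View pics/s7.png

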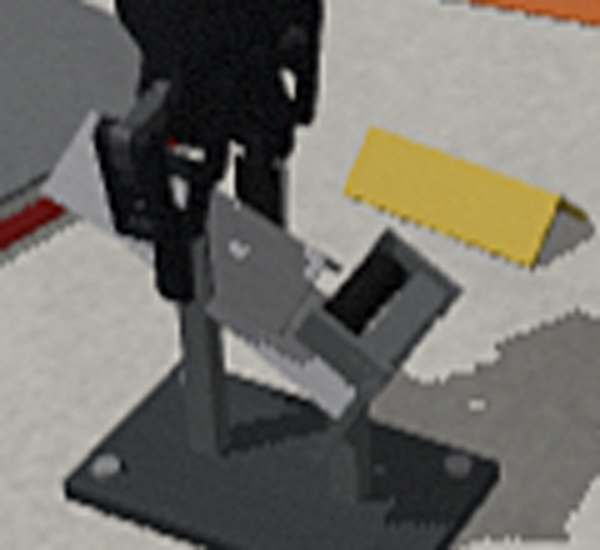

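>>> {"fn": "drive_tool", "kwargs": {"increments": [[-0.004, 0, 0.004, 0], [-0.009, 0, 0.008, 0], [-0.014, 0, 0.012, 0], [-0.019, 0, 0.015, 0], [-0.025, 0, 0.018, 0], [-0.03, 0, 0.021, 0], [-0.03, 0, 0.021, 0], [-0.03, 0, 0.021, 0]]}}

```text
time_s: 20.2
eef_pos: [0.576, 0.1937, 0.11]
orientation: [-0.038, 0.999, 0.017, -0.004]
force: [-10.3, -2.1, 8.9]
opening: 0.636
gripper_force: 31.3
```

```bash
python3 look.py w8.png | grep -v -e '^5' -e '^9'
```

```text
TCP saddle mm [ 78.7  -0.2 -27.5]
36 545 ridge z mm 5.9 y+ 5.8 y- 6.1
41 823 ridge z mm 11.7 y+ 11.7 y- 11.7
46 1475 ridge z mm 11.7 y+ 11.7 y- 11.7
61 1581 ridge z mm 11.8 y+ 11.7 y- 11.8
66 1642 ridge z mm 11.7 y+ 11.6 y- 11.7
71 1686 ridge z mm 11.7 y+ 11.6 y- 11.7
76 1728 ridge z mm 11.7 y+ 11.6 y- 11.7
81 1780 ridge z mm 11.7 y+ 11.6 y- 11.8
86 1813 ridge z mm 11.7 y+ 11.6 y- 11.7
101 3491 ridge z mm 12.4 y+ 58.7 y- 12.2
106 7691 ridge z mm 60.8 y+ 65.6 y- 55.1
```

>>> {"fn": "drive_tool", "kwargs": {"increments": [[0.002, 0, -0.003, 0], [0.007, 0, 0, 0], [0.014, -0.001, 0.004, 0], [0.021, -0.001, 0.008, 0], [0.028, -0.001, 0.012, 0], [0.035, -0.002, 0.016, 0], [0.042, -0.002, 0.02, 0], [0.044, -0.002, 0.021, 0]], "grip": 1, "grip_force": 40}}

```text
time_s: 20.92
eef_pos: [0.5676, 0.1932, 0.1055]
orientation: [-0.038, 0.999, 0.018, -0.001]
force: [0.5, 1.0, 6.4]
opening: 0.63
gripper_force: 42.0
```

```bash
sed -i 's/(q\[:,0\]>.036)/(q[:,0]>.02)/; s/range(36/range(26/' look.py; python3 look.py w9.png | grep -v -e '^5' -e '^9'
```

```text
TCP saddle mm [ 69.2  -0.1 -27.2]
26 3588 ridge z mm 35.2 y+ 35.2 y- 35.1
31 4091 ridge z mm 32.0 y+ 32.1 y- 31.8
36 1466 ridge z mm 12.0 y+ 12.2 y- 11.8
41 1506 ridge z mm 12.0 y+ 12.2 y- 11.8
46 1538 ridge z mm 11.9 y+ 12.1 y- 11.7
61 1675 ridge z mm 11.9 y+ 12.0 y- 11.8
66 1733 ridge z mm 11.9 y+ 11.9 y- 11.8
71 1773 ridge z mm 11.8 y+ 11.9 y- 11.8
76 1805 ridge z mm 11.8 y+ 11.9 y- 11.7
81 1898 ridge z mm 11.8 y+ 11.8 y- 11.8
86 2072 ridge z mm 11.8 y+ 11.8 y- 11.8
101 8131 ridge z mm 54.6 y+ 54.2 y- 55.0
106 2964 ridge z mm 60.4 y+ 59.6 y- 61.3
```

>>> {"fn": "drive_tool", "kwargs": {"increments": [[0.006, 0, 0.0035, 0], [0.012, 0, 0.007, 0], [0.018, -0.001, 0.0105, 0], [0.024, -0.001, 0.014, 0], [0.03, -0.001, 0.0175, 0], [0.036, -0.001, 0.021, 0], [0.042, -0.001, 0.0245, 0], [0.048, -0.002, 0.028, 0]]}}

```text
time_s: 21.63
eef_pos: [0.5569, 0.1922, 0.0991]
orientation: [-0.038, 0.999, 0.018, 0.0]
force: [3.4, 3.6, 8.1]
opening: 0.634
gripper_force: 42.2
```

>>> {"fn": "drive_tool", "kwargs": {"increments": [[0.006, 0.002, 0.0035, 0], [0.012, 0.003, 0.007, 0], [0.018, 0.003, 0.0105, 0], [0.024, 0.003, 0.014, 0], [0.03, 0.003, 0.0175, 0], [0.034, 0.003, 0.02, 0]]}}

```text
time_s: 22.13
eef_pos: [0.5485, 0.1917, 0.0943]
orientation: [-0.038, 0.999, 0.017, 0.001]
force: [4.0, -2.3, 10.8]
opening: 0.632
gripper_force: 42.4
```

```bash
python3 look.py w10.png | grep -v -e '^5' -e '^9'
```

```text
TCP saddle mm [ 47.   -0.2 -27.4]
26 3146 ridge z mm 40.0 y+ 40.0 y- 40.0
31 4400 ridge z mm 31.3 y+ 31.4 y- 31.2
36 1651 ridge z mm 11.7 y+ 11.7 y- 11.8
41 1697 ridge z mm 11.7 y+ 11.7 y- 11.8
46 1738 ridge z mm 11.8 y+ 11.7 y- 11.8
61 1902 ridge z mm 11.8 y+ 11.7 y- 11.8
66 2629 ridge z mm 12.0 y+ 12.1 y- 12.0
71 4486 ridge z mm 63.6 y+ 64.0 y- 12.8
76 9644 ridge z mm 55.0 y+ 55.7 y- 54.4
81 6536 ridge z mm 57.6 y+ 56.4 y- 58.6
86 198 ridge z mm 62.4 y+ 78.8 y- 60.3
```

>>> {"fn": "drive_tool", "kwargs": {"increments": [[0.005, -0.001, 0.003, 0], [0.01, -0.001, 0.006, 0], [0.015, -0.001, 0.009, 0], [0.02, -0.001, 0.0115, 0], [0.024, -0.001, 0.014, 0], [0.026, -0.001, 0.015, 0], [0.026, -0.001, 0.015, 0]]}}

```text
time_s: 22.77
eef_pos: [0.5419, 0.1912, 0.0905]
orientation: [-0.038, 0.999, 0.017, 0.0]
force: [3.4, -1.7, 8.8]
opening: 0.629
gripper_force: 42.3
```

>>> {"fn": "drive_tool", "kwargs": {"increments": [[0.002, 0, 0.001, 0], [0.004, 0, 0.0025, 0], [0.006, 0, 0.0035, 0], [0.006, 0, 0.0035, 0], [0.006, 0, 0.0035, 0]]}}

```text
time_s: 23.18
eef_pos: [0.5405, 0.1911, 0.0896]
orientation: [-0.038, 0.999, 0.017, 0.0]
force: [3.5, -2.4, 9.4]
opening: 0.632
gripper_force: 42.4
```

```bash
python3 look.py w11.png | grep -e TCP -e '^4'
```

```text
TCP saddle mm [ 37.7  -0.2 -27.4]
41 1795 ridge z mm 11.7 y+ 11.7 y- 11.7
46 1834 ridge z mm 11.7 y+ 11.7 y- 11.7
```

>>> {"fn": "drive_tool", "kwargs": {"increments": [[0.002, 0, 0.001, 0], [0.004, 0, 0.0025, 0], [0.006, 0, 0.0035, 0], [0.006, 0, 0.0035, 0]]}}

```text
time_s: 23.57
eef_pos: [0.5396, 0.191, 0.0891]
orientation: [-0.038, 0.999, 0.017, 0.001]
force: [5.4, -2.8, 10.3]
opening: 0.631
gripper_force: 42.4
```

>>> {"fn": "drive_tool", "kwargs": {"increments": [[0.002, 0, 0.001, 0], [0.004, 0, 0.0025, 0], [0.006, 0, 0.0035, 0], [0.006, 0, 0.0035, 0]]}}

```text
time_s: 23.9
eef_pos: [0.5396, 0.191, 0.089]
orientation: [-0.038, 0.999, 0.017, 0.003]
force: [9.2, -2.1, 12.7]
opening: 0.633
gripper_force: 42.5
```

>>> {"fn": "drive_tool", "kwargs": {"increments": [[0.002, 0, 0.001, 0], [0.004, 0, 0.002, 0], [0.004, 0, 0.002, 0], [0.004, 0, 0.002, 0]]}}

```text
time_s: 24.23
eef_pos: [0.5395, 0.191, 0.089]
orientation: [-0.038, 0.999, 0.017, 0.004]
force: [11.6, -3.2, 14.3]
opening: 0.629
gripper_force: 42.6
```

>>> {"fn": "drive_tool", "kwargs": {"increments": [[-0.006, 0, -0.003, 0], [-0.008, 0, -0.004, 0], [-0.008, 0, -0.004, 0]]}}

```text
time_s: 24.48
eef_pos: [0.5395, 0.191, 0.089]
orientation: [-0.038, 0.999, 0.017, 0.002]
force: [5.4, -2.7, 12.3]
opening: 0.624
gripper_force: 42.5
```

>>> {"fn": "drive_tool", "kwargs": {"increments": [[0, 0, 0, 0], [0, 0, 0, 0], [0, 0, 0, 0], [0, 0, 0, 0], [0, 0, 0, 0], [0, 0, 0, 0]], "grip": -1}}

```text
time_s: 24.98
eef_pos: [0.5355, 0.1913, 0.0867]
orientation: [-0.038, 0.999, 0.017, -0.003]
force: [0.5, 0.4, 0.2]
opening: 1.0
gripper_force: 0.0
```

>>> {"fn": "drive_tool", "kwargs": {"increments": [[0, 0.003, -0.08, 0], [0, 0.006, -0.18, 0], [0, 0.01, -0.3, 0], [0, 0.014, -0.42, 0], [0, 0.017, -0.52, 0], [0, 0.02, -0.6, 0], [0, 0.02, -0.6, 0]]}}

```text
time_s: 25.57
eef_pos: [0.5376, 0.1914, 0.2413]
orientation: [-0.038, 0.999, 0.018, 0.001]
force: [1.1, -0.4, -0.6]
opening: 1.0
gripper_force: 0.0
```

>>> {"fn": "drive_tool", "kwargs": {"increments": [[-0.1, 0, -0.05, 0], [-0.2, 0, -0.1, 0], [-0.3, 0, -0.15, 0], [-0.35, 0, -0.2, 0], [-0.35, 0, -0.2, 0], [-0.35, 0, -0.2, 0]]}}

```text
time_s: 26.07
eef_pos: [0.6241, 0.196, 0.2855]
orientation: [-0.038, 0.999, 0.017, -0.003]
force: [-0.5, 0.0, -0.6]
opening: 0.998
gripper_force: 0.0
```

```bash
sed -i 's/range(26,110/range(26,128/; s/(q\[:,0\]<.11)/(q[:,0]<.14)/' look.py; cat >> look.py <<'E'
r=q[(abs(q[:,1])<.012)&(abs(q[:,2]+abs(q[:,1])-.0117)<.003)]
print("outer ridge x",np.percentile(r[:,0],[.2,1,50,99,99.8]))
E
python3 look.py w12.png; python3 - <<'E'
from h import *
s=cam('side'); w=cv2.imread('pics/w12.png')
a=cv2.resize(s['image'][235:315,225:325],(400,320),interpolation=2)[...,::-1]
S=np.array([.4943,.1877,.0945]); F=Rot.from_euler("ZY",[4.38,-30],degrees=True).as_matrix()
c=cam('wrist')
t=proj(c,S+F@[.12,0,.0113]).round().astype(int); print(t)
x=np.clip(t[0]-100,0,440);y=np.clip(t[1]-60,0,320)
b=cv2.resize(w[y:y+160,x:x+200],(400,320),interpolation=2)
cv2.imwrite('pics/f12.png',np.hstack([a,b]))
E
```

```text
TCP saddle mm [208.1  -1.7 100.4]
26 730 ridge z mm 35.7 y+ 35.9 y- 35.3
31 1136 ridge z mm 31.2 y+ 31.1 y- 31.2
36 300 ridge z mm 11.6 y+ 11.6 y- 11.7
41 309 ridge z mm 11.6 y+ 11.7 y- 11.6
46 315 ridge z mm 11.6 y+ 11.7 y- 11.6
51 302 ridge z mm 11.6 y+ 11.6 y- 11.6
56 318 ridge z mm 11.6 y+ 11.6 y- 11.6
61 321 ridge z mm 11.7 y+ 11.7 y- 11.6
66 323 ridge z mm 11.6 y+ 11.6 y- 11.6
71 324 ridge z mm 11.6 y+ 11.5 y- 11.7
76 323 ridge z mm 11.6 y+ 11.7 y- 11.6
81 337 ridge z mm 11.6 y+ 11.6 y- 11.6
86 340 ridge z mm 11.8 y+ 11.8 y- 11.7
91 344 ridge z mm 11.6 y+ 11.6 y- 11.7
96 345 ridge z mm 11.6 y+ 11.6 y- 11.7
101 359 ridge z mm 11.7 y+ 11.7 y- 11.7
106 358 ridge z mm 11.6 y+ 11.6 y- 11.7
111 363 ridge z mm 11.6 y+ 11.6 y- 11.7
116 581 ridge z mm 11.2 y+ 11.0 y- 11.3
121 447 ridge z mm 0.5 y+ 0.4 y- 0.5
outer ridge x [0.02079012 0.02304616 0.07483961 0.11841686 0.11870955]
[315 191]
```

View pics/f12.png

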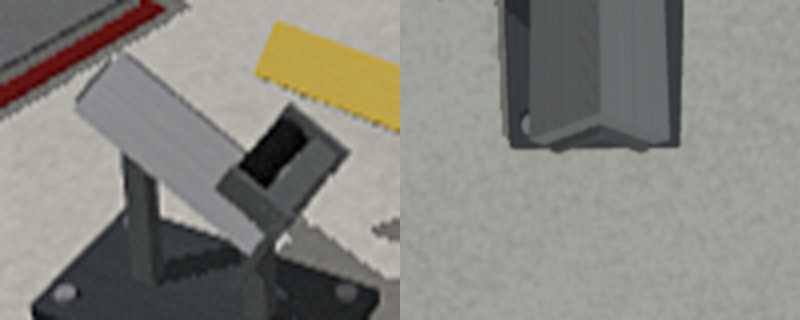

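```bash
cat >> look.py <<'E'
v=q[:,2]+abs(q[:,1])
for lo,hi in [(-.003,.003),(.004,.0075),(.0095,.0135)]:
    t=q[(v>lo)&(v<hi)&(abs(q[:,1])<.012)&(q[:,0]>.1)]
    print(lo,hi,len(t),np.round(np.percentile(t[:,0],[1,50,98,99.5])*1000,1) if len(t) else "")
E
python3 look.py w13.png | tail -3
```

```text
-0.003 0.003 232 [118.1 120.5 122.9 122.9]
0.004 0.0075 50 [117.9 118.5 118.9 119. ]
0.0095 0.0135 750 [100.2 109.9 118.6 118.8]
```

```bash
python3 -c "
from station import *
print(finish_job())"
```

```text
the job is handed in; nothing more can be done
None
```

The loose guard is nested flat over the inner guard, pushed under the roller to the stop with the upper ends flush to within about 0.2 mm, released, and the job is handed in at about 26 s; I have not seen the verdict.

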